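# Third hand for strapping a plaster handle mould

## Robot

A 7-joint arm with a two-finger parallel gripper is mounted at the origin on the work surface. World frame = base frame: x ahead of the robot, y to its left, z up, the work surface at z = 0. Lengths are in m, angles in rad, forces in N, time in s.
With the tool pointing down it reaches from about 0.425 to 0.925 m from the base axis. Payload 6.8 kg.
Tool frame: the origin (TCP) lies at the very end of the fingers, on their centre line; the grasp point (between the pads) lies bot.hold_point_z behind it (bot.hold_point_z is the distance from the TCP to the grasp point, in m); x points along the fingers, z is the direction in which the jaws open and shut, and the axes are right-handed (so a half turn about x gives the same grasp; the last joint's range is limited). The gripper opens to 85 mm and grips with 20 to 120 N. Pads are 22 mm wide; open, the fingers measure 114 mm over their backs; the gripper's body (76 mm by 85 mm) begins 54 mm behind the grasp point. The pads swing forward as they close: fully open they stand 13 mm farther back than shut.
Start: joints at [-1.274, 0.477, 0.022, 1.555, -0.011, 1.109, -0.083], TCP at [0.266, 0.62, 0.231] pointing down, gripper open.
Joint ranges: [-2.96, 2.96], [-0.34, 2.1], [-1.41, 1.46], [0.24, 2.44], [-1.37, 4.51], [0.17, 1.92], [-2.96, 2.96]. Speed limits (rad/s): [2.39, 2.39, 3.14, 3.14, 3.14, 3.14, 3.14].

## Interface

Orientations are given as a unit quaternion [w, x, y, z].
In Python, from station import bot gives the robot as it stands.
- The arm moves only by the tool drive_tool, never from a script. Its arguments are lists of equal length, an entry for each row: "slide": the shift along the world's x, y, z in mm, a list of three; "turn": the turn, a rotation vector about the world's x, y, z in rad, a list of three; "gripper": the opening, from 0 (shut) to 1 (fully open). A call has 1 to 10 rows; each row is the pose to reach, as a shift and turn from the pose measured when the call began; what a row does not reach only later rows make up. A row lasts 1/10 s, in which the tool goes at most 50 mm and 8.59 degrees, less where a joint would pass 70% of its speed; a pose out of reach is approached as far as the arm can. A call with a gripper value outside its range is refused whole. The fingers move at their own pace and stop on an object; "squeeze" is the grip in N (left out, the last holds). Time passes only in rows, so rows that repeat a pose let the fingers close. It gives the time, the measured TCP pose, the force and the opening at its end, in the units of the state.
- bot.get_obs(): the state, without advancing time (a new reading comes with each control period).
- bot.read_camera(name): name is "scene" or "top" or "wrist"; returns a dict with "color" (384x512x3 uint8, red, green, blue), "fovy" (degrees; the focal length in pixels is half the picture's height over the tangent of half this angle, whatever the lens; pixels are square), "cx", "cy" (the principal point, pixels), "R" (3x3) and "t" (3): a world point X has camera coordinates R X + t. Camera axes: x right, y down, z forward; pixel columns grow to the right and rows downward; lengths in m; the calibration is good to about 2 mm. The wrist camera is an equidistant fisheye: a pixel r from the principal point sees the ray r / f radians off the axis. A picture is of the moment at which its call begins. There is no depth.
- bot.hand_in(): hands the job in, once; it reports no verdict.
The state is a dict: "t": time; "q": joint angles; "joint_vel": joint speeds; "joint_torque": joint torques, N m; "eef_pos": TCP position; "tool_rot": TCP orientation; "contact_force": force on the tool from outside, world axes, zero at the start; "torque": the same for the moment, N m; "gripper_width": opening from 0.0 (shut) to 1.0 (fully open).
Only numpy, scipy, OpenCV 4.12 (cv2) and the standard library are available. Lean on these libraries where they do the work, as an engineer would, in place of code of your own. Each camera call takes 0.05 s, during which the arm holds its last target.

## Task

Be my third hand at the casting bench: take the loose half of the small mug-handle mould, stand it upright on the setting-up jig face to face with its other half so that the keys go home and the joint is closed, and press the pair straight against the foam-faced stop with a steady push of about 15 N, so that I can run the strap round it. Close it gently, without ramming the soft plaster, and leave the bottle mould half, the tea bowl and the torch where they stand. Finish while you are still holding that push: do not let go and do not back off.

Things in the scene. Friction and masses are not known exactly. Their poses are not given: they have to be found in the camera images.
- front_half: the loose half of the handle mould, to be picked: white plaster block, upright on the bench left or right, 36 mm thick (x), 60 wide (y), 110 tall, 0.2 to 0.33 kg. Origin: centre of its underside; z up; x points out of its joint face, roughly away from the robot (yaw within 0.5 rad). Strap groove 3 mm deep, 26 to 42 mm up; above it the sides are flat, good to grip across the width
- front_joint (a point): middle of the loose half's joint face (the flat face with half a handle's hollow, half a pouring gate at the top and two domed keys): 18 mm ahead of its origin along x, 55 mm above its underside; axes as front_half. The keys stand 5 mm proud, 13 mm across, at y, z = (+19, 94) and (-19, 14) mm from the half's origin
- rear_half: other half of the handle mould, same block size and mass, standing loose on the jig board, its back 3 to 5 mm (middle) before the foam, up to 0.05 rad out of square, up to 10 mm off the middle sideways. Origin: centre of its underside; z up; x points to its back (to the stop); joint face at x = -18 mm. Closed mould: axes of both halves parallel, origins 36 mm apart along x, same height
- rear_joint (a point): middle of the rear half's joint face: 18 mm on the robot's side of its origin, 55 mm above its underside; axes as rear_half. Closed mould: front_joint meets this point. Two sockets, 16 mm wide and 8 mm deep, at the same y and z as the keys: about 1.7 mm play around each key
- jig: jig screwed to the bench: plywood board 15 mm thick with a wooden bar on two posts as stop. Origin: on the bench under the middle of the foam's face; z up; x is the pressing direction, towards the stop; y along the bar. Board x -155 to +105, y -85 to +85 mm, top at z 15. Foam face at x 0, 70 mm wide, z 62 to 125. Bar and posts x 20 to 70, 160 long, top z 127; open below z 60 between the posts
- foam (a joint): how far the foam facing on the stop is pressed in, in m: 0 at rest, grows along the jig's +x as it is squashed, springs back; 2.5 N per mm, so 15 N is 0.006; it bottoms at 0.013. The halves' own friction on the board (about 0.6) takes a few newtons of the push, so the hand may push slightly more than the foam shows
- bottle_half: bystander: half of a larger bottle mould, a white plaster block 50 mm thick, 100 mm wide, 150 mm tall, standing on the bench on the side where the loose handle half is not; origin centre of underside
- tea_bowl: bystander: small pale green tea bowl, 72 mm across, 52 mm tall, farther out on one side; origin centre of underside
- torch: bystander: black inspection torch standing on its lens, 56 mm across, 152 mm tall, farther out on the other side; origin centre of underside
There are look-alikes about, which are no part of the job. Leave any purple look-alike of the front_half alone.

How it is judged:
At the end, for the whole second after the job is handed in: Fingers hold the loose half (over 6 N); 9 to 26 N between the halves; foam pressed in 2.4 to 9 mm (6 to 22 N); joint faces meet within 2.5 mm, 3.5 mm sideways and in height, 0.06 rad; both upright (0.08 rad), on the board, square to the stop (0.1 rad), within 30 mm of its middle, still (value of joint foam between 0.0024 and 0.009 m and contact force between front_half and rear_half between 9 and 26 N and contact force between the fingers and front_half above 6 N and x of front_joint in the frame of rear_joint between -0.0025 and 0.0025 m and y of front_joint in the frame of rear_joint between -0.0035 and 0.0035 m and z of front_joint in the frame of rear_joint between -0.0035 and 0.0035 m and angle between the x axis of front_half and the x axis of rear_half, either way round below 0.06 rad and angle between the x axis of rear_half and the x axis of jig, either way round below 0.1 rad and angle between each of rear_half, front_half's own z axis and vertical below 0.08 rad and z of rear_half in the frame of jig below 0.019 m and y of rear_half in the frame of jig between -0.03 and 0.03 m and linear speed of front_half below 0.01 m/s); the arm keeps its last pose, push and grip.
It fails at once if the halves are rammed together (over 40 N between them) (contact force between front_half and rear_half above 40 N).
It fails at once if the bottle mould half, the tea bowl or the torch is moved by more than 20 mm (distance of any of bottle_half, tea_bowl, torch from where it was at the start of the episode above 0.02 m).
It also fails if it takes over 54 s, if anything falls off the work surface, if the arm or the gripper's body presses on something with over 40 N, if the wrist force passes 120 N, or if a joint passes its speed limit or range.

## Working session

There is one attempt and no reset: what is moved stays moved. The work goes in short steps, Python scripts to look and compute and a tool call to move; the robot and the scene stay as the last step left them, time stands still between calls to the robot, and variables do not carry over. Pictures are saved under pics/ and viewed, and the job is handed in when it is done.

Besides the shell and the picture viewer there is one more tool, called after "Emit:" as a command line: name --argument value ..., lists and objects as JSON in quotes. drive_tool: Moves the arm, as the interface text tells. Its arguments: {"type":"object","properties":{"slide":{"type":"array"},"turn":{"type":"array"},"gripper":{"type":"array"},"squeeze":{"type":"number"}},"required":["slide","turn","gripper"]}

```bash
ls; mkdir -p pics; python3 - <<'E'
from station import bot
import cv2
o=bot.get_obs(); print(o, bot.hold_point_z)
for n in ("scene","top","wrist"):
    d=bot.read_camera(n); cv2.imwrite(f"pics/{n}0.png",d["color"][:,:,::-1])
    print(n,d["fovy"],d["cx"],d["cy"],d["R"],d["t"])
E
```

```text
pics
{'t': 0.0, 'q': array([-1.27412229,  0.47779539,  0.02234095,  1.55643918, -0.01150504,
        1.10929858, -0.08310541]), 'joint_vel': array([ 5.41335118e-04, -1.85055798e-05,  1.14139512e-03, -5.62168245e-04,
       -1.75972662e-03,  5.63704702e-04, -2.85766679e-05]), 'joint_torque': array([-8.07819997e-04, -5.96451831e+01,  1.60785321e+00, -2.81196105e+01,
        1.25175482e-02,  9.51970374e-03,  2.03304995e-05]), 'eef_pos': array([0.2656043 , 0.61991045, 0.23033408]), 'tool_rot': array([ 0.58978801, -0.38968475,  0.59080421,  0.38890396]), 'contact_force': array([ 0.10282462,  1.01250931, -1.01751754]), 'torque': array([-0.01985188,  0.01917038, -0.00081869]), 'gripper_width': 0.9986296333357272} 0.0187
scene 44.570341909067565 255.2907057213173 192.32119650565636 [[ 0.36766692  0.9297151  -0.02123367]
 [ 0.52794719 -0.22747088 -0.81824737]
 [-0.76556698  0.28963224 -0.57447399]] [-0.20408237 -0.19618614  1.65564063]
top 57.549639081223724 261.17453165749953 189.48985783868616 [[ 0.01596903 -0.99969724  0.01871959]
 [-0.98745907 -0.01870897 -0.15676272]
 [ 0.15706548 -0.01598148 -0.98745887]] [0.02072674 0.54928908 0.91343936]
wrist 65.70646984690485 257.8759118122372 188.97083970461043 [[ 0.39429086  0.91898427 -0.00162222]
 [ 0.87133674 -0.37328547  0.31848115]
 [ 0.29207362 -0.1269877  -0.94792781]] [-0.67379965 -0.04171565  0.38027859]
```

View pics/scene0.png

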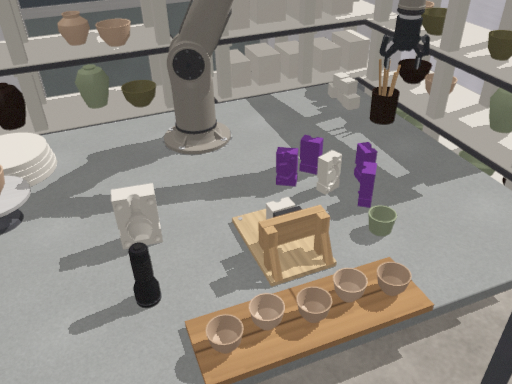

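View pics/top0.png

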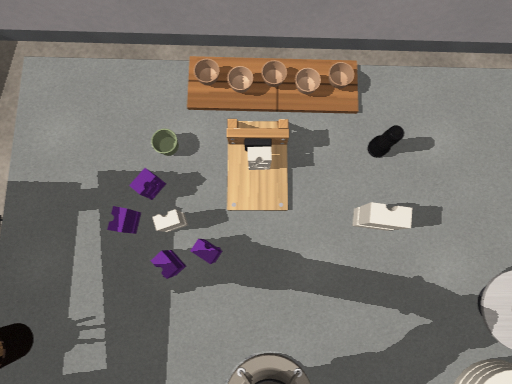

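View pics/wrist0.png

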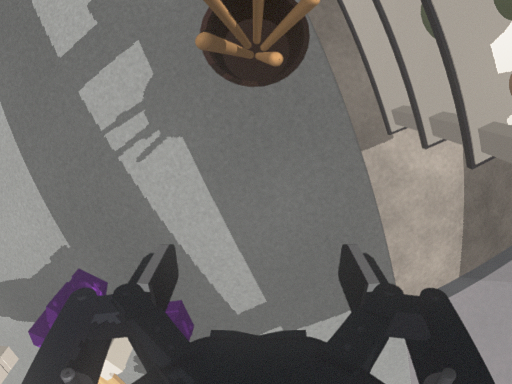

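Candidates, in top-camera pixels:
- White small block at (169,220), scene (329,172). It stands loose to the left and matches front_half.
- Purple look-alikes at (148,184), (124,220), (169,263) and (207,251). Leave these.
- White block on the jig at (259,157), which is rear_half.
- Large white block at (383,216), which is bottle_half.

I choose (169,220) and will check it in a close crop.

```bash
python3 - <<'E'
import cv2,numpy as np
a=cv2.imread("pics/top0.png");b=cv2.imread("pics/scene0.png")
c1=cv2.resize(a[190:260,130:220],None,fx=4.4,fy=4.4,interpolation=cv2.INTER_CUBIC)
c2=cv2.resize(b[140:210,295:385],None,fx=4.4,fy=4.4,interpolation=cv2.INTER_CUBIC)
c3=cv2.resize(a[110:180,215:305],None,fx=4.4,fy=4.4,interpolation=cv2.INTER_CUBIC)
c4=cv2.resize(b[185:255,245:335],None,fx=4.4,fy=4.4,interpolation=cv2.INTER_CUBIC)
cv2.imwrite("pics/crop0.png",cv2.resize(np.vstack([np.hstack([c1,c2]),np.hstack([c3,c4])]),(760,591)))
E
```

```text
(no output)
```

View pics/crop0.png

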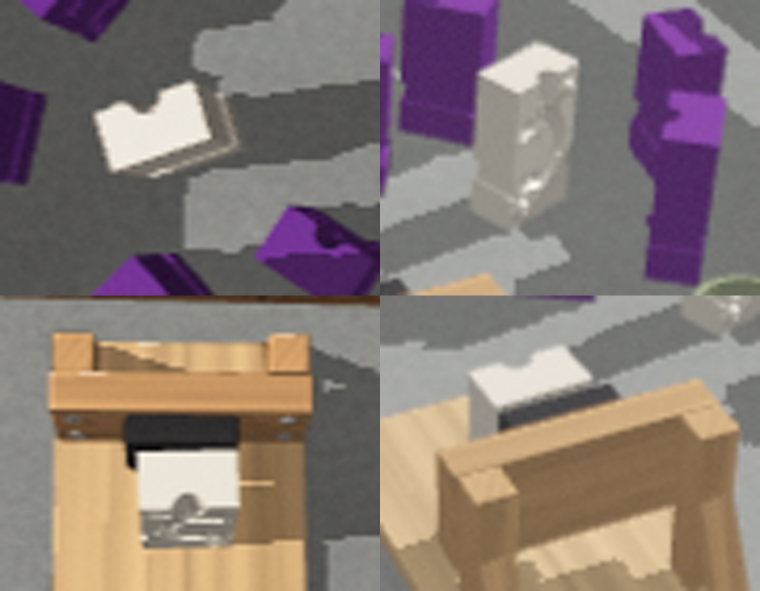

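```bash
cat > h.py <<'E'
import numpy as np,cv2
from scipy.spatial.transform import Rotation as Rn
def ray(d,px,fish=False):
    f=192/np.tan(np.radians(d["fovy"]/2)); v=np.array([(px[0]-d["cx"])/f,(px[1]-d["cy"])/f])
    R=np.array(d["R"]);t=np.array(d["t"])
    if fish:
        r=np.linalg.norm(v); c=np.array([*(v/r*np.sin(r)),np.cos(r)]) if r>1e-9 else np.array([0,0,1.])
    else: c=np.array([*v,1.]); c/=np.linalg.norm(c)
    return -R.T@t, R.T@c
def onplane(d,px,z,fish=False):
    o,u=ray(d,px,fish); return o+u*(z-o[2])/u[2]
def tri(rays):
    A=np.zeros((3,3));b=np.zeros(3)
    for o,u in rays:
        P=np.eye(3)-np.outer(u,u);A+=P;b+=P@o
    x=np.linalg.solve(A,b)
    return x,[np.linalg.norm((np.eye(3)-np.outer(u,u))@(x-o))*1000 for o,u in rays]
def rotq(q): return Rn.from_quat([q[1],q[2],q[3],q[0]])
def proj(d,X,fish=False):
    f=192/np.tan(np.radians(d["fovy"]/2)); c=np.array(d["R"])@X+np.array(d["t"])
    if fish:
        r=np.linalg.norm(c[:2]);th=np.arctan2(r,c[2]);v=c[:2]/r*th
    else: v=c[:2]/c[2]
    return np.array([d["cx"],d["cy"]])+f*v
E
python3 - <<'E'
from h import *
from station import bot
d=bot.read_camera("top");s=bot.read_camera("scene")
S=4.222,4.222  # crop 760/2/90
def ct(x,y,ox,oy): return (ox+x/4.222,oy+y/4.221)
# top corners
T=[(95,114),(194,82),(211,137),(113,173)]
for p in T: print("front",onplane(d,ct(*p,130,190),0.110).round(4))
for p in [(137,451),(239,451),(238,510),(139,510)]: print("rear",onplane(d,ct(p[0],p[1]-296,215,110),0.125).round(4))
# triangulate: front corners scene
# scene corner: (478,75) = near-left? ; (538,42);(578,58);(518,95)
for p in [(478,75),(538,42),(578,58),(518,95)]: print("sceneF",onplane(s,ct(p[0]-380,p[1],295,140),0.110).round(4))
for p in [(469,374),(572,345),(592,376)]: print("sceneR",onplane(s,ct(p[0]-380,p[1]-296,245,185),0.125).round(4))
for p in [(257,128),(228,130),(288,130),(229,211),(288,211)]: print("jig",p,onplane(d,p,0.127).round(4),onplane(d,p,0.015).round(4))
o=bot.get_obs();print(rotq(o["tool_rot"]).as_matrix().round(3))
w=bot.read_camera("wrist");print("cam",(-w["R"].T@w["t"]).round(3))
E
```

```text
front [0.4635 0.3016 0.11  ]
front [0.4835 0.2443 0.11  ]
front [0.4511 0.2326 0.11  ]
front [0.429  0.2888 0.11  ]
rear [0.6454 0.0683 0.125 ]
rear [0.6467 0.0068 0.125 ]
rear [0.6102 0.007  0.125 ]
rear [0.6089 0.0663 0.125 ]
sceneF [0.4583 0.2297 0.11  ]
sceneF [0.436  0.2872 0.11  ]
sceneF [0.4654 0.3011 0.11  ]
sceneF [0.4911 0.2416 0.11  ]
sceneR [0.6179 0.0056 0.125 ]
sceneR [0.6154 0.0705 0.125 ]
sceneR [0.6468 0.0682 0.125 ]
jig (257, 128) [0.6949 0.0449 0.127 ] [0.7335 0.0448 0.015 ]
jig (228, 130) [0.6879 0.119  0.127 ] [0.7256 0.1285 0.015 ]
jig (288, 130) [ 0.6914 -0.0347  0.127 ] [ 0.7295 -0.0452  0.015 ]
jig (229, 211) [0.4803 0.1101 0.127 ] [0.491  0.1185 0.015 ]
jig (288, 211) [ 0.4829 -0.0355  0.127 ] [ 0.4939 -0.0461  0.015 ]
[[-0.    -0.919  0.394]
 [-0.001  0.394  0.919]
 [-1.    -0.    -0.001]]
cam [0.191 0.652 0.373]
```

The crop shows a white block with half a gate and hollow, the joint face looking away from the robot, and purple look-alikes around it. So front_half is confirmed at about (0.457, 0.267), yaw about 0.35. The rear half is near (0.628, 0.037). Next I move over front_half for a close wrist view.

Emit:
drive_tool --slide '[[15, -30, 5], [40, -75, 15], [70, -125, 25], [95, -175, 30], [120, -225, 30], [145, -270, 30], [165, -305, 30], [180, -335, 30], [191, -353, 30], [191, -353, 30]]' --turn '[[0, 0, 0.05], [0, 0, 0.15], [0, 0, 0.25], [0, 0, 0.35], [0, 0, 0.45], [0, 0, 0.55], [0, 0, 0.63], [0, 0, 0.7], [0, 0, 0.755], [0, 0, 0.755]]' --gripper '[1, 1, 1, 1, 1, 1, 1, 1, 1, 1]'

```text
t: 1.3
eef_pos: [0.4589, 0.2631, 0.2612]
tool_rot: [-0.407, 0.579, -0.407, -0.578]
contact_force: [-0.2, 1.0, 0.3]
gripper_width: 1.003
```

Emit:
drive_tool --slide '[[0, 0, 0], [0, 0, 0]]' --turn '[[0, 0, 0], [0, 0, 0]]' --gripper '[1, 1]'

```text
t: 1.5
eef_pos: [0.4585, 0.264, 0.2612]
tool_rot: [-0.407, 0.579, -0.407, -0.578]
contact_force: [0.2, -0.5, -0.9]
gripper_width: 0.999
```

```bash
python3 - <<'E'
from h import *
from station import bot
import pickle
w=bot.read_camera("wrist");o=bot.get_obs();pickle.dump((w,o),open("w1.pkl","wb"))
cv2.imwrite("pics/w1.png",w["color"][:,:,::-1]);print(o["t"],o["eef_pos"],rotq(o["tool_rot"]).as_matrix().round(3),o["q"].round(2),o["contact_force"])
E
```

```text
1.55 [0.45828185 0.26432812 0.26115204] [[ 0.001 -0.941 -0.339]
 [-0.001 -0.339  0.941]
 [-1.    -0.    -0.002]] [-0.68  0.21  0.05  1.87 -0.01  1.06  1.28] [-0.32906443  0.19618304  0.16740805]
```

View pics/w1.png

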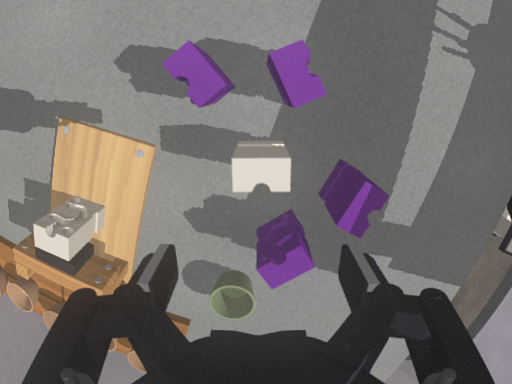

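White block sits at (262,170), notch (joint side) downwards in the image, away from the robot. A purple one is close beyond it at (284,247), and the bowl is at (232,295). Now I measure its top from this view and a second one.

Emit:
drive_tool --slide '[[0, -25, 0], [0, -55, 0], [0, -70, 0], [0, -70, 0], [0, -70, 0]]' --turn '[[0, 0, 0], [0, 0, 0], [0, 0, 0], [0, 0, 0], [0, 0, 0]]' --gripper '[1, 1, 1, 1, 1]'

```text
t: 2.05
eef_pos: [0.4582, 0.1958, 0.2614]
tool_rot: [-0.406, 0.579, -0.406, -0.578]
contact_force: [-0.5, -0.2, 0.2]
gripper_width: 1.002
```

```bash
python3 - <<'E'
from h import *
from station import bot
import pickle
w=bot.read_camera("wrist");o=bot.get_obs();pickle.dump((w,o),open("w2.pkl","wb"))
for k in "12":
    w,o=pickle.load(open(f"w{k}.pkl","rb")); c=w["color"]
    X=proj(w,np.array([.457,.267,.1]),True).astype(int); print(X)
    r=c[X[1]-50:X[1]+50,X[0]-60:X[0]+60]
    cv2.imwrite(f"pics/w{k}c.png",cv2.resize(r[:,:,::-1],None,fx=5,fy=5,interpolation=cv2.INTER_CUBIC))
    print(X-[60,50])
E
python3 -c "
import cv2,numpy as np
a=cv2.imread('pics/w1c.png');b=cv2.imread('pics/w2c.png')
print(a.shape)
cv2.imwrite('pics/w12c.png',cv2.resize(np.hstack([a,b]),(800,333)))"
```

```text
[261 170]
[201 120]
[320 191]
[260 141]
(500, 600, 3)
```

View pics/w12c.png

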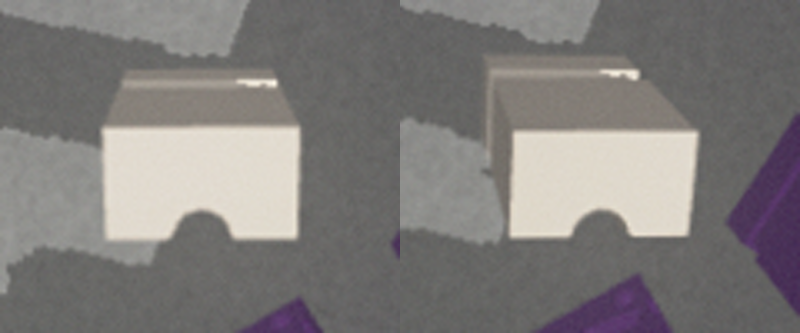

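```bash
cat >> h.py <<'E'
def topquad(c,X,thr=190,win=70):
    x0,y0=int(X[0])-win,int(X[1])-win; x0=max(x0,0);y0=max(y0,0)
    r=c[y0:y0+2*win,x0:x0+2*win].min(axis=2)
    r=cv2.resize(r,None,fx=4,fy=4,interpolation=cv2.INTER_CUBIC)
    m=(r>thr).astype(np.uint8)
    m=cv2.morphologyEx(m,cv2.MORPH_OPEN,np.ones((15,15),np.uint8))
    cs,_=cv2.findContours(m,cv2.RETR_EXTERNAL,cv2.CHAIN_APPROX_NONE)
    k=max(cs,key=cv2.contourArea); h=cv2.convexHull(k)
    q=cv2.approxPolyN(h,4,ensure_convex=True).reshape(-1,2).astype(float)
    return (q+0.5)/4-0.5+[x0,y0]
E
python3 - <<'E'
from h import *
import pickle
Q=[]
for k in "12":
    w,o=pickle.load(open(f"w{k}.pkl","rb")); X=proj(w,np.array([.457,.267,.105]),True)
    q=topquad(w["color"],X); 
    c=q.mean(0); q=q[np.argsort(np.arctan2(*(q-c).T[::-1]))]; print(q.round(1)); Q.append((w,q))
P=[]
for i in range(4):
    x,e=tri([ray(w,q[i],True) for w,q in Q]); P.append(x);print(x.round(4),np.round(e,2))
P=np.array(P);print("mean",P.mean(0))
for w,q in Q:
    P=np.array([onplane(w,p,.110,True) for p in q]);print(P.round(4).tolist(),P.mean(0))
    print([round(np.linalg.norm(P[i]-P[(i+1)%4])*1000,1) for i in range(4)])
    for i in range(4): 
        v=P[(i+1)%4]-P[i];print(i,np.arctan2(v[1],v[0]))
E
```

```text
[[232.1 158.6]
 [290.1 157.6]
 [289.1 190.4]
 [232.1 191.1]]
[[294.1 180.6]
 [348.4 180.6]
 [345.4 210.9]
 [292.6 211.1]]
[0.4535 0.2334 0.1088] [0.05 0.05]
[0.4327 0.2883 0.1099] [0.39 0.39]
[0.4655 0.3001 0.1103] [0.27 0.27]
[0.4855 0.2443 0.1111] [0.3 0.3]
mean [0.45930554 0.2665109  0.11004839]
[[0.4532, 0.2334, 0.11], [0.4323, 0.2883, 0.11], [0.4653, 0.3002, 0.11], [0.4862, 0.2443, 0.11]] [0.45925133 0.26653084 0.11      ]
[np.float64(58.8), np.float64(35.1), np.float64(59.7), np.float64(34.8)]
0 1.933708133211044
1 0.34530751540561916
2 -1.2123236286086572
3 -2.822572758565031
[[0.4533, 0.2331, 0.11], [0.4331, 0.2883, 0.11], [0.4659, 0.3003, 0.11], [0.4856, 0.2445, 0.11]] [0.45945432 0.26655239 0.11      ]
[np.float64(58.8), np.float64(34.9), np.float64(59.1), np.float64(34.3)]
0 1.921081372285524
1 0.35011945247952786
2 -1.2305659664129756
3 -2.8021487261705293
```

Emit:
drive_tool --slide '[[0, 25, 0], [1, 55, -15], [1, 71, -45], [1, 71, -75], [1, 71, -90], [1, 71, -90], [1, 71, -90]]' --turn '[[0, 0, 0], [0, 0, 0], [0, 0, 0], [0, 0, 0], [0, 0, 0], [0, 0, 0], [0, 0, 0]]' --gripper '[1, 1, 1, 1, 1, 1, 1]'

```text
t: 2.8
eef_pos: [0.4591, 0.2684, 0.1716]
tool_rot: [-0.406, 0.579, -0.405, -0.579]
contact_force: [0.1, -0.2, 0.5]
gripper_width: 1.004
```

```bash
python3 - <<'E'
from h import *
from station import bot
w=bot.read_camera("wrist");o=bot.get_obs();print(o["t"],o["eef_pos"])
cv2.imwrite("pics/w3.png",w["color"][:,:,::-1])
E
```

```text
2.85 [0.45955006 0.26825416 0.17220049]
```

View pics/w3.png

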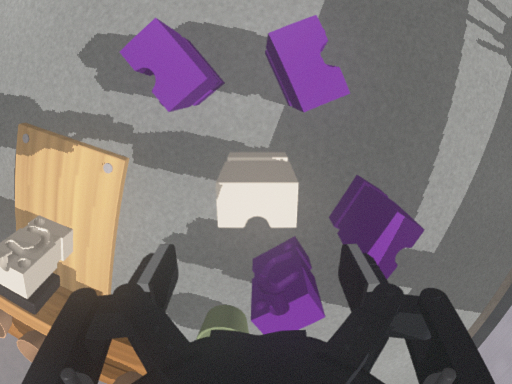

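```bash
python3 - <<'E'
from h import *
import pickle
w,o=pickle.load(open("w1.pkl","rb"))
a=.347;ex=np.array([np.cos(a),np.sin(a)]);ey=np.array([-ex[1],ex[0]])
for p in [(342,161),(320,198),(360,236),(388,200),(290,211),(256,242),(313,262)]:
    X=onplane(w,p,.105,True)[:2]-[.4593,.2665]; print(p,(X@ex*1000).round(),(X@ey*1000).round())
E
```

```text
(342, 161) -14.0 86.0
(320, 198) 28.0 64.0
(360, 236) 76.0 117.0
(388, 200) 31.0 146.0
(290, 211) 43.0 32.0
(256, 242) 81.0 -5.0
(313, 262) 109.0 63.0
```

Emit:
drive_tool --slide '[[0, -1, -15], [0, -2, -40], [0, -2, -65], [0, -2, -90], [0, -2, -108], [0, -2, -117], [0, -2, -117], [0, -2, -117]]' --turn '[[0, 0, 0], [0, 0, 0], [0, 0, 0], [0, 0, 0], [0, 0, 0], [0, 0, 0], [0, 0, 0], [0, 0, 0]]' --gripper '[1, 1, 1, 1, 1, 1, 1, 1]'

```text
t: 3.65
eef_pos: [0.4604, 0.2669, 0.0563]
tool_rot: [-0.407, 0.58, -0.404, -0.578]
contact_force: [-0.1, 0.4, 0.1]
gripper_width: 1.003
```

Emit:
drive_tool --slide '[[0, 0, 0], [0, 0, 0], [0, 0, 0], [0, 0, 0], [0, 0, 0], [0, 0, 0], [0, 0, 0], [0, 0, 0]]' --turn '[[0, 0, 0], [0, 0, 0], [0, 0, 0], [0, 0, 0], [0, 0, 0], [0, 0, 0], [0, 0, 0], [0, 0, 0]]' --gripper '[0.85, 0.75, 0.7, 0.65, 0.6, 0.6, 0.6, 0.6]' --squeeze 50

```text
t: 4.45
eef_pos: [0.461, 0.2677, 0.0574]
tool_rot: [-0.408, 0.58, -0.404, -0.578]
contact_force: [-0.7, 0.5, 6.9]
gripper_width: 0.698
```

```bash
python3 - <<'E'
from h import *
from station import bot
w=bot.read_camera("wrist");o=bot.get_obs();print(o["t"],o["eef_pos"],o["contact_force"],o["gripper_width"])
cv2.imwrite("pics/w4.png",w["color"][:,:,::-1])
E
```

```text
4.5 [0.46096916 0.26771172 0.05740727] [-1.16633408  0.66301829  7.24716665] 0.6973042504890006
```

View pics/w4.png

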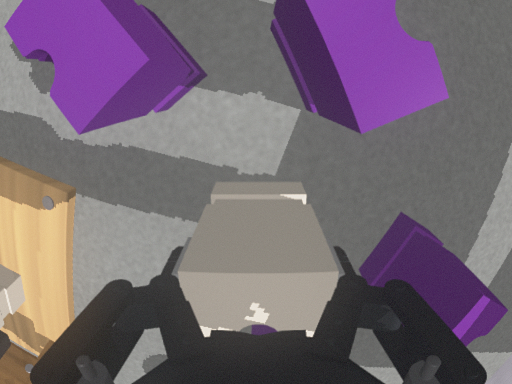

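Emit:
drive_tool --slide '[[0, 0, 5], [0, 0, 15], [0, 0, 35], [0, 0, 65], [0, 0, 100], [0, 0, 140], [0, 0, 175], [0, 0, 195], [0, 0, 200], [0, 0, 200]]' --turn '[[0, 0, 0], [0, 0, 0], [0, 0, 0], [0, 0, 0], [0, 0, 0], [0, 0, 0], [0, 0, 0], [0, 0, 0], [0, 0, 0], [0, 0, 0]]' --gripper '[0.5, 0.5, 0.5, 0.5, 0.5, 0.5, 0.5, 0.5, 0.5, 0.5]' --squeeze 60

```text
t: 5.5
eef_pos: [0.4609, 0.2676, 0.2578]
tool_rot: [-0.408, 0.58, -0.403, -0.578]
contact_force: [0.6, -0.4, -2.9]
gripper_width: 0.693
```

Emit:
drive_tool --slide '[[10, -5, 0], [30, -18, 0], [52, -32, 0], [74, -46, 0], [96, -58, 0], [114, -68, 0], [124, -75, 0], [129, -78, 0], [129, -78, 0], [129, -78, 0]]' --turn '[[0, 0, -0.03], [0, 0, -0.08], [0, 0, -0.14], [0, 0, -0.2], [0, 0, -0.26], [0, 0, -0.31], [0, 0, -0.34], [0, 0, -0.35], [0, 0, -0.35], [0, 0, -0.35]]' --gripper '[0.5, 0.5, 0.5, 0.5, 0.5, 0.5, 0.5, 0.5, 0.5, 0.5]'

```text
t: 6.5
eef_pos: [0.5894, 0.19, 0.2575]
tool_rot: [0.502, -0.501, 0.498, 0.499]
contact_force: [-0.3, -0.4, -2.9]
gripper_width: 0.697
```

```bash
python3 - <<'E'
from h import *
from station import bot
import pickle
w=bot.read_camera("wrist");o=bot.get_obs();print(o["t"],o["eef_pos"],o["contact_force"],o["gripper_width"],rotq(o["tool_rot"]).as_matrix().round(3))
cv2.imwrite("pics/w5.png",w["color"][:,:,::-1]);pickle.dump((w,o),open("w5.pkl","wb"))
E
```

```text
6.55 [0.589185   0.19035872 0.25767917] [ 0.41073933  1.4869765  -2.35434817] 0.6967434076315688 [[ 0.006 -1.     0.   ]
 [ 0.002  0.     1.   ]
 [-1.    -0.006  0.002]]
```

View pics/w5.png

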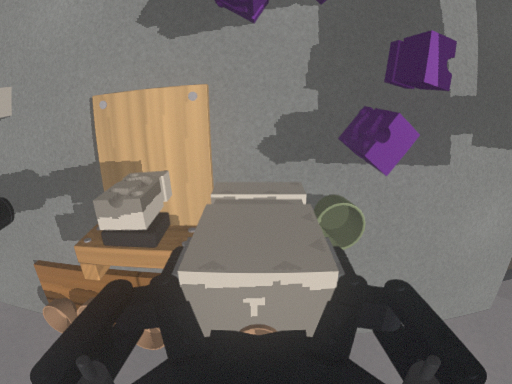

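Half held (weight about 2.8 N); rear half seen at (130,205), jig board at (155,150), bowl at (340,222). Second view from farther back.

Emit:
drive_tool --slide '[[-10, 0, 0], [-35, 0, 0], [-55, 0, 0], [-60, 0, 0], [-60, 0, 0], [-60, 0, 0]]' --turn '[[0, 0, 0], [0, 0, 0], [0, 0, 0], [0, 0, 0], [0, 0, 0], [0, 0, 0]]' --gripper '[0.5, 0.5, 0.5, 0.5, 0.5, 0.5]'

```text
t: 7.15
eef_pos: [0.5296, 0.1906, 0.2581]
tool_rot: [0.502, -0.501, 0.498, 0.499]
contact_force: [0.5, -0.5, -2.8]
gripper_width: 0.692
```

```bash
python3 - <<'E'
from h import *
from station import bot
import pickle
w=bot.read_camera("wrist");o=bot.get_obs();print(o["t"],o["eef_pos"],o["contact_force"])
pickle.dump((w,o),open("w6.pkl","wb"))
ims=[]
for k in "56":
    w,o=pickle.load(open(f"w{k}.pkl","rb")); X=proj(w,np.array([.628,.037,.12]),True).astype(int)
    x0,y0=max(X[0]-60,0),X[1]-50; print(x0,y0)
    ims.append(cv2.resize(w["color"][y0:y0+100,x0:x0+120,::-1],(400,333),interpolation=cv2.INTER_CUBIC))
w,o=pickle.load(open("w6.pkl","rb"));ims.append(cv2.resize(w["color"][...,::-1],(350,262)))
z=np.zeros((595,800,3),np.uint8);z[:333,:400]=ims[0];z[:333,400:]=ims[1];z[333:,:350]=ims[2]
cv2.imwrite("pics/w56.png",z)
E
```

```text
7.2 [0.52982081 0.19041617 0.25792852] [ 1.08691072  0.06144742 -2.96312591]
59 160
68 206
```

View pics/w56.png

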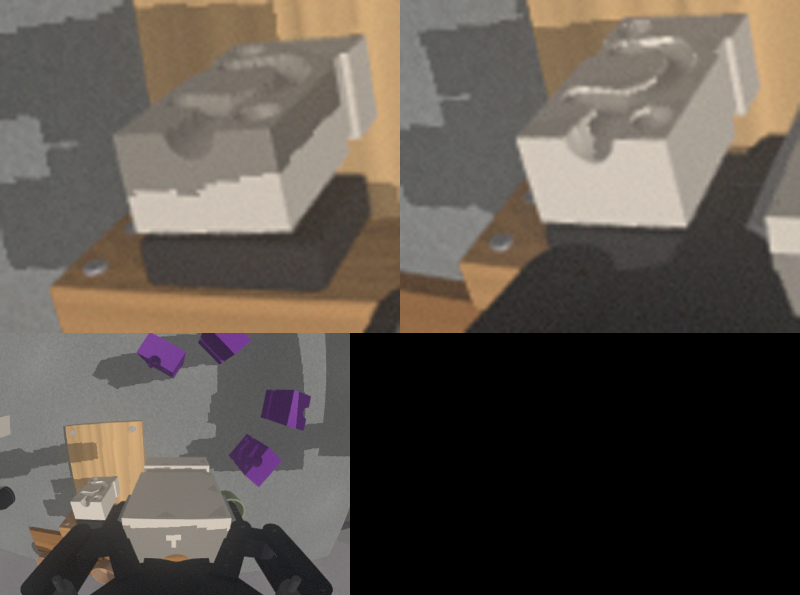

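```bash
python3 - <<'E'
from h import *
import pickle
W={k:pickle.load(open(f"w{k}.pkl","rb")) for k in "156"}
s=400/120
A=[(116,133),(271,127),(291,233),(137,233)];B=[(117,137),(270,137),(287,226),(146,224)]
conv=lambda p,o:((p[0]+.5)/s-.5+o[0],(p[1]+.5)/s-.5+o[1])
P=[];P5=[];P6=[]
for a,b in zip(A,B):
    pa,pb=conv(a,(59,160)),conv(b,(68,206))
    x,e=tri([ray(W['5'][0],pa,True),ray(W['6'][0],pb,True)]);print(x.round(4),np.round(e,2))
    P5.append(onplane(W['5'][0],pa,.125,True));P6.append(onplane(W['6'][0],pb,.125,True))
for P in (P5,P6):
    P=np.array(P);print(P.round(4).tolist(),P.mean(0).round(4))
    v=P[1]-P[0];u=P[2]-P[3];print("width",np.linalg.norm(v),np.linalg.norm(u),"yaw", -np.arctan2(-v[0],v[1]) if 0 else np.arctan2(-v[0],v[1]),np.arctan2(-u[0],u[1]))
    v=P[3]-P[0];u=P[2]-P[1];print("thick",np.linalg.norm(v),np.linalg.norm(u),"yaw",np.arctan2(v[1],v[0]),np.arctan2(u[1],u[0]))
c=W['6'][0]["color"];z=cv2.resize(c[90:290,70:270,::-1],None,fx=3,fy=3,interpolation=cv2.INTER_CUBIC)
c=W['5'][0]["color"];y=cv2.resize(c[75:275,30:230,::-1],None,fx=3,fy=3,interpolation=cv2.INTER_CUBIC)
cv2.imwrite("pics/jig.png",y);cv2.imwrite("pics/jig6.png",z)
E
```

```text
[0.6126 0.0087 0.1262] [0.38 0.38]
[0.6112 0.0668 0.1229] [0.67 0.67]
[0.65   0.066  0.1197] [0. 0.]
[0.6466 0.0132 0.1307] [0.66 0.66]
[[0.6131, 0.0084, 0.125], [0.6105, 0.067, 0.125], [0.6473, 0.0684, 0.125], [0.6498, 0.0086, 0.125]] [0.6302 0.0381 0.125 ]
width 0.05868456752050671 0.059820392488630685 yaw 0.043694099871353455 0.04208717980339538
thick 0.03678087404891985 0.036851550202142425 yaw 0.00584699170556493 0.0367480762847406
[[0.6135, 0.0075, 0.125], [0.6097, 0.0685, 0.125], [0.6462, 0.0684, 0.125], [0.6506, 0.0102, 0.125]] [0.63   0.0386 0.125 ]
width 0.06111804516479734 0.05833206634392695 yaw 0.06194392034882967 0.0757315422230278
thick 0.0371838071487791 0.03645236782725705 yaw 0.0739629207975914 -0.002420660697469617
```

View pics/jig.png

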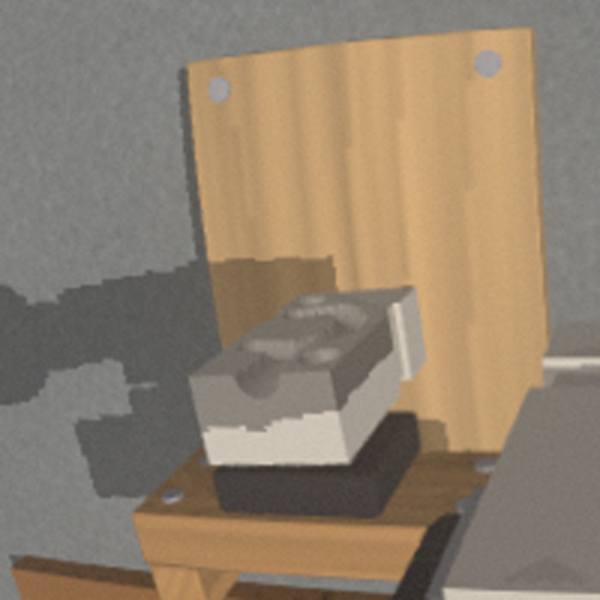

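```bash
python3 - <<'E'
from h import *
import pickle
w=pickle.load(open("w5.pkl","rb"))[0]
c=lambda p:((p[0]+.5)/3-.5+30,(p[1]+.5)/3-.5+75)
a,b=[onplane(w,c(p),.015,True) for p in [(188,65),(533,28)]];v=b-a
print(a,b,np.linalg.norm(v),"yaw",np.arctan2(-v[0],v[1]),"mid",(a+b)/2)
cc=onplane(w,c((547,320)),.015,True);print("side yaw",np.arctan2(*(cc-b)[:2][::-1]))
a=onplane(w,c((137,516)),.127,True);print("bar back corner",a)
for p in [(218,510),(380,513),(419,415)]: print("foam",onplane(w,c(p),.125,True))
# held block: back top edge & front top edge, expected bottom heights
w,o=pickle.load(open("w6.pkl","rb"));print(o["eef_pos"])
cv2.imwrite("pics/held.png",cv2.resize(w["color"][170:350,150:370,::-1],None,fx=3.3,fy=3.3,interpolation=cv2.INTER_CUBIC))
E
```

```text
[ 0.50013752 -0.04354649  0.015     ] [0.49689104 0.12546939 0.015     ] 0.1690470518896338 yaw 0.019205805644269634 mid [0.49851428 0.04096145 0.015     ]
side yaw 0.01357440145175769
bar back corner [ 0.6744455  -0.03336866  0.127     ]
foam [0.66974154 0.00724248 0.125     ]
foam [0.66697724 0.07756991 0.125     ]
foam [0.62721613 0.09789676 0.125     ]
[0.52982081 0.19041617 0.25792852]
```

View pics/held.png

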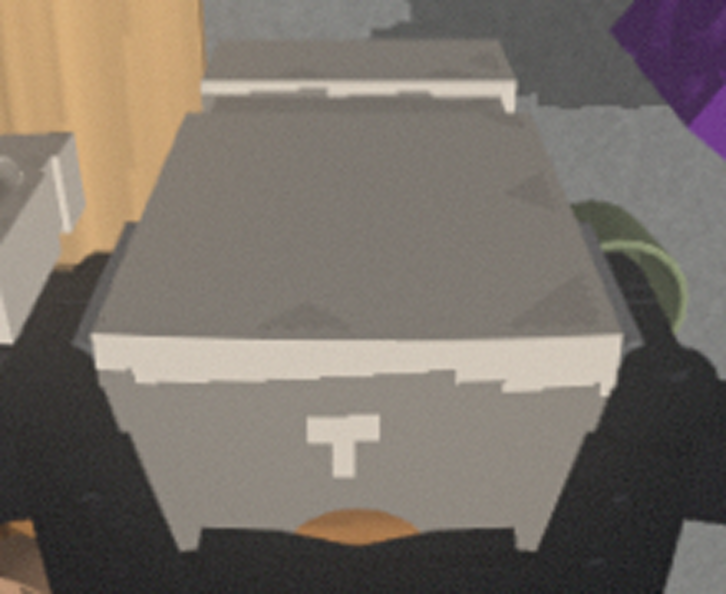

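```bash
python3 - <<'E'
from h import *
import pickle
w,o=pickle.load(open("w6.pkl","rb"));t=o["eef_pos"]
c=lambda p:((p[0]+.5)/3.3-.5+150,(p[1]+.5)/3.3-.5+170)
for n,z,ps in [("top",t[2]+.0526,[(95,336),(622,336)]),("bot",t[2]-.0574,[(213,40),(503,40)])]:
    P=[onplane(w,c(p),z,True)-t for p in ps];v=P[1]-P[0]
    print(n,np.round(P,4).tolist(),"w",np.linalg.norm(v),"yaw",np.arctan2(-v[0],v[1]),"mid",((P[0]+P[1])/2).round(4))
E
```

```text
top [[-0.0196, -0.03, 0.0526], [-0.0195, 0.0293, 0.0526]] w 0.059320848195327736 yaw -0.0023991783349646217 mid [-0.0195 -0.0003  0.0526]
bot [[-0.0195, -0.0312, -0.0574], [-0.0195, 0.0311, -0.0574]] w 0.06221913104664211 yaw -0.0010870117352157324 mid [-0.0195 -0.0001 -0.0574]
```

Emit:
drive_tool --slide '[[1, -12, 0], [3, -35, 0], [5, -60, 0], [7, -85, 0], [9, -110, 0], [11, -130, 0], [12, -145, 0], [12, -154, 0], [12, -154, 0], [12, -154, 0]]' --turn '[[0, 0, 0.01], [0, 0, 0.02], [0, 0, 0.03], [0, 0, 0.03], [0, 0, 0.03], [0, 0, 0.03], [0, 0, 0.03], [0, 0, 0.03], [0, 0, 0.03], [0, 0, 0.03]]' --gripper '[0.5, 0.5, 0.5, 0.5, 0.5, 0.5, 0.5, 0.5, 0.5, 0.5]'

```text
t: 8.2
eef_pos: [0.5419, 0.0374, 0.2579]
tool_rot: [-0.495, 0.509, -0.49, -0.507]
contact_force: [0.7, 0.1, -2.6]
gripper_width: 0.698
```

Emit:
drive_tool --slide '[[0, 0, -15], [0, 0, -40], [0, 0, -70], [0, 0, -100], [0, 0, -130], [0, 0, -155], [0, 0, -170], [0, 0, -175], [0, 0, -175], [0, 0, -175]]' --turn '[[0, 0, 0], [0, 0, 0], [0, 0, 0], [0, 0, 0], [0, 0, 0], [0, 0, 0], [0, 0, 0], [0, 0, 0], [0, 0, 0], [0, 0, 0]]' --gripper '[0.5, 0.5, 0.5, 0.5, 0.5, 0.5, 0.5, 0.5, 0.5, 0.5]'

```text
t: 9.2
eef_pos: [0.5427, 0.0381, 0.0837]
tool_rot: [-0.495, 0.509, -0.489, -0.506]
contact_force: [0.2, -0.4, -2.9]
gripper_width: 0.695
```

```bash
cat > look.py <<'E'
import sys
from h import *
from station import bot
n=sys.argv[1]
ims=[]
o=bot.get_obs();m=rotq(o["tool_rot"]).as_matrix()
print(o["t"],o["eef_pos"].round(4),"F",o["contact_force"].round(1),"T",o["torque"].round(2),"yaw",np.arctan2(-m[0,2],m[1,2]).round(4),"tilt x",m[:2,0].round(4),"w",o["gripper_width"])
s=bot.read_camera("scene")["color"];t=bot.read_camera("top")["color"];w=bot.read_camera("wrist")["color"]
a=cv2.resize(s[165:285,220:360],(400,343),interpolation=cv2.INTER_CUBIC)
b=cv2.resize(t[110:215,210:310],(400,343),interpolation=cv2.INTER_CUBIC)
c=cv2.resize(w,(332,249))
z=np.zeros((592,800,3),np.uint8);z[:343,:400]=a;z[:343,400:]=b;z[343:,:332]=c
cv2.imwrite(f"pics/{n}.png",z[:,:,::-1])
E
python3 look.py st1
```

```text
9.2 [0.5427 0.0381 0.0837] F [ 0.2 -0.4 -2.9] T [ 0.   -0.01 -0.03] yaw 0.0314 tilt x [0.0084 0.0034] w 0.6945906258395061
```

View pics/st1.png

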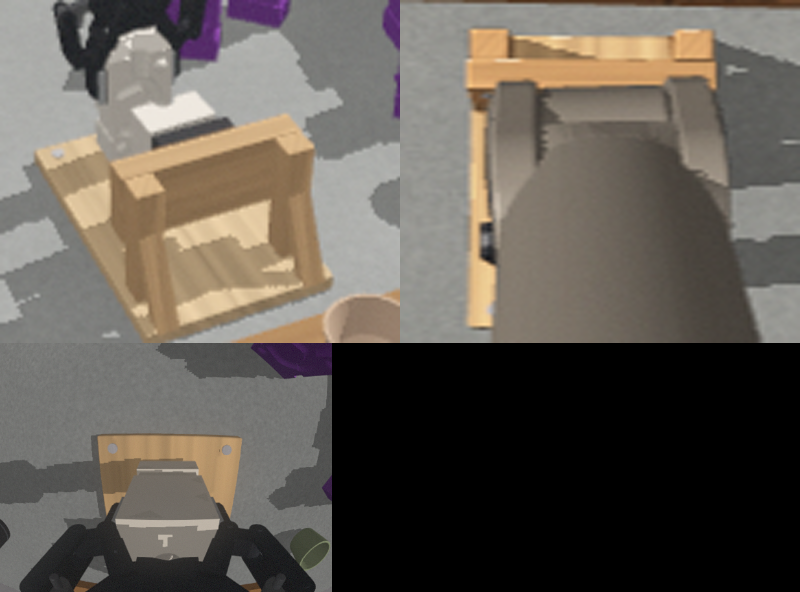

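```bash
python3 - <<'E'
from h import *
for q in ([-0.408,.58,-.404,-.578],[-0.495,.509,-.489,-.506]):
    q=np.array(q)/np.linalg.norm(q);m=rotq(q).as_matrix();print("tool x in own yawed frame",m[:,0].round(4), "along tool-y horiz", m[2,1].round(4),"along z",m[2,2].round(4))
E
```

```text
tool x in own yawed frame [ 0.0056  0.003  -1.    ] along tool-y horiz -0.0063 along z 0.0009
tool x in own yawed frame [ 0.009   0.0031 -1.    ] along tool-y horiz -0.009 along z 0.0029
```

Emit:
drive_tool --slide '[[0, -1, -2], [0, -2, -5], [0, -3, -8], [0, -3, -9], [0, -3, -9.5], [0, -3, -9.5]]' --turn '[[0, 0, 0], [0, 0, 0], [0, 0, 0], [0, 0, 0], [0, 0, 0], [0, 0, 0]]' --gripper '[0.5, 0.5, 0.5, 0.5, 0.5, 0.5]'

```text
t: 9.95
eef_pos: [0.5426, 0.0347, 0.0743]
tool_rot: [-0.495, 0.509, -0.489, -0.506]
contact_force: [0.1, 0.5, -3.4]
gripper_width: 0.698
```

Emit:
drive_tool --slide '[[0, 0, -0.5], [0, 0, -1], [0, 0, -1.5], [0, 0, -1.5]]' --turn '[[0, 0, 0], [0, 0, 0], [0, 0, 0], [0, 0, 0]]' --gripper '[0.5, 0.5, 0.5, 0.5]'

```text
t: 10.35
eef_pos: [0.5426, 0.0347, 0.0727]
tool_rot: [-0.495, 0.509, -0.489, -0.506]
contact_force: [0.2, -0.6, -3.2]
gripper_width: 0.696
```

Emit:
drive_tool --slide '[[0, 0, -0.4], [0, 0, -0.8], [0, 0, -0.8]]' --turn '[[0, 0, 0], [0, 0, 0], [0, 0, 0]]' --gripper '[0.5, 0.5, 0.5]'

```text
t: 10.65
eef_pos: [0.5427, 0.0347, 0.0725]
tool_rot: [-0.495, 0.509, -0.489, -0.506]
contact_force: [-2.0, -0.3, 5.1]
gripper_width: 0.695
```

Emit:
drive_tool --slide '[[0, 0, -0.4], [0, 0, -0.8], [0, 0, -0.8]]' --turn '[[0, 0, 0], [0, 0, 0], [0, 0, 0]]' --gripper '[0.5, 0.5, 0.5]'

```text
t: 10.95
eef_pos: [0.5428, 0.0347, 0.0725]
tool_rot: [-0.495, 0.509, -0.489, -0.506]
contact_force: [-3.9, 0.5, 9.6]
gripper_width: 0.698
```

Emit:
drive_tool --slide '[[0, 0, 1], [3, 0, 1], [8, 0.3, 1], [14, 0.5, 1], [20, 0.8, 1], [26, 1, 1], [32, 1.2, 1], [36, 1.4, 1], [38, 1.5, 1], [38, 1.5, 1]]' --turn '[[0, 0, 0], [0, 0, 0], [0, 0, 0], [0, 0, 0], [0, 0, 0], [0, 0, 0], [0, 0, 0], [0, 0, 0], [0, 0, 0], [0, 0, 0]]' --gripper '[0.5, 0.5, 0.5, 0.5, 0.5, 0.5, 0.5, 0.5, 0.5, 0.5]'

```text
t: 11.95
eef_pos: [0.581, 0.0363, 0.0735]
tool_rot: [-0.495, 0.509, -0.489, -0.506]
contact_force: [-0.1, -0.2, -2.6]
gripper_width: 0.696
```

```bash
python3 look.py st2
```

```text
11.95 [0.581  0.0363 0.0735] F [-0.1 -0.2 -2.6] T [-0.    0.03  0.01] yaw 0.0305 tilt x [0.0089 0.0039] w 0.696024771606953
```

View pics/st2.png

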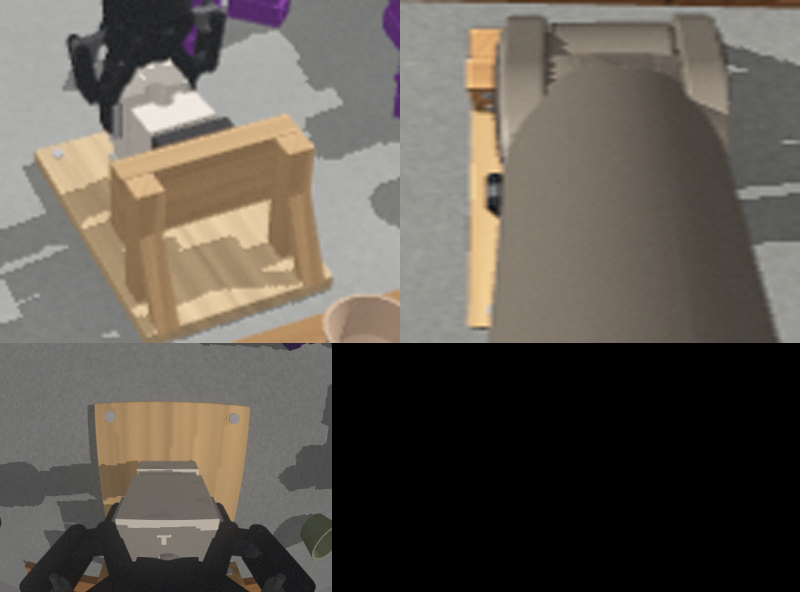

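```bash
cat > zoom.py <<'E'
import sys
from h import *
from station import bot
s=bot.read_camera("scene")["color"]
cv2.imwrite(f"pics/{sys.argv[1]}.png",cv2.resize(s[170:235,245:325,::-1],None,fx=9,fy=9,interpolation=cv2.INTER_CUBIC))
E
python3 zoom.py z1
```

```text
(no output)
```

View pics/z1.png

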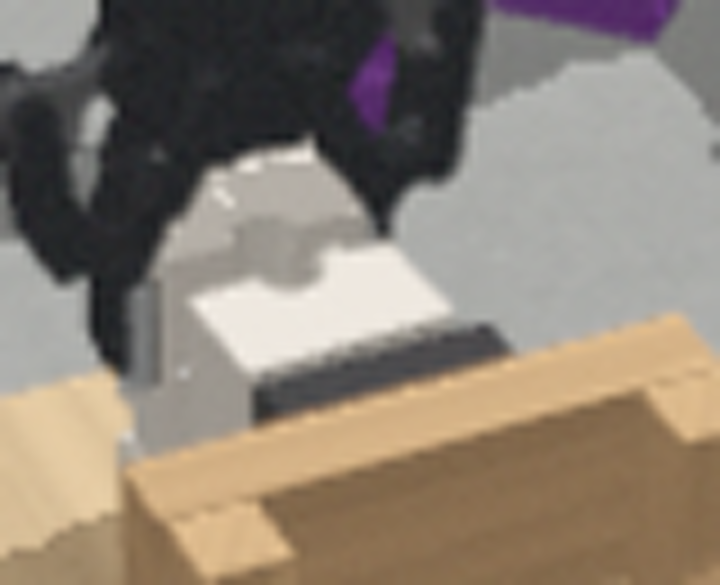

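The halves line up in the scene crop (rear top at (320,300), front half just behind at (280,190)), so I advance slowly, watching the force.

Emit:
drive_tool --slide '[[1, 0, 0], [2, 0.1, 0], [3, 0.1, 0], [4, 0.2, 0], [5, 0.2, 0], [6, 0.2, 0], [7, 0.3, 0], [8, 0.3, 0], [8, 0.3, 0]]' --turn '[[0, 0, 0], [0, 0, 0], [0, 0, 0], [0, 0, 0], [0, 0, 0], [0, 0, 0], [0, 0, 0], [0, 0, 0], [0, 0, 0]]' --gripper '[0.5, 0.5, 0.5, 0.5, 0.5, 0.5, 0.5, 0.5, 0.5]'

```text
t: 13.05
eef_pos: [0.5887, 0.0365, 0.0735]
tool_rot: [-0.495, 0.509, -0.489, -0.506]
contact_force: [0.2, -0.5, -3.0]
gripper_width: 0.699
```

Emit:
drive_tool --slide '[[0.5, 0, 0], [1, 0, 0], [1.5, 0, 0], [2, 0, 0], [2.5, 0, 0], [3, 0, 0], [3, 0, 0]]' --turn '[[0, 0, 0], [0, 0, 0], [0, 0, 0], [0, 0, 0], [0, 0, 0], [0, 0, 0], [0, 0, 0]]' --gripper '[0.5, 0.5, 0.5, 0.5, 0.5, 0.5, 0.5]'

```text
t: 13.75
eef_pos: [0.5918, 0.0365, 0.0735]
tool_rot: [-0.495, 0.509, -0.489, -0.506]
contact_force: [0.5, 0.4, -2.0]
gripper_width: 0.695
```

Emit:
drive_tool --slide '[[0.5, 0, 0], [1, 0, 0], [1.5, 0, 0], [2, 0, 0], [2, 0, 0]]' --turn '[[0, 0, 0], [0, 0, 0], [0, 0, 0], [0, 0, 0], [0, 0, 0]]' --gripper '[0.5, 0.5, 0.5, 0.5, 0.5]'

```text
t: 14.25
eef_pos: [0.5939, 0.0365, 0.0735]
tool_rot: [-0.495, 0.509, -0.489, -0.506]
contact_force: [0.5, -0.6, -2.1]
gripper_width: 0.693
```

Emit:
drive_tool --slide '[[0.4, 0, 0], [0.8, 0, 0], [1.2, 0, 0], [1.6, 0, 0], [2, 0, 0], [2, 0, 0]]' --turn '[[0, 0, 0], [0, 0, 0], [0, 0, 0], [0, 0, 0], [0, 0, 0], [0, 0, 0]]' --gripper '[0.5, 0.5, 0.5, 0.5, 0.5, 0.5]'

```text
t: 14.85
eef_pos: [0.5955, 0.0365, 0.0734]
tool_rot: [-0.495, 0.509, -0.489, -0.506]
contact_force: [-1.2, 0.6, -2.3]
gripper_width: 0.698
```

Emit:
drive_tool --slide '[[0.4, 0, 0], [0.8, 0, 0], [1.2, 0, 0], [1.6, 0, 0], [2, 0, 0], [2, 0, 0]]' --turn '[[0, 0, 0], [0, 0, 0], [0, 0, 0], [0, 0, 0], [0, 0, 0], [0, 0, 0]]' --gripper '[0.5, 0.5, 0.5, 0.5, 0.5, 0.5]'

```text
t: 15.45
eef_pos: [0.5976, 0.0365, 0.0733]
tool_rot: [-0.495, 0.509, -0.489, -0.506]
contact_force: [-1.2, 1.6, -2.3]
gripper_width: 0.695
```

```bash
python3 look.py st3; python3 zoom.py z2
```

```text
15.45 [0.5976 0.0365 0.0733] F [-1.2  1.6 -2.3] T [0.12 0.34 0.02] yaw 0.0305 tilt x [0.0081 0.0037] w 0.6950970479668473
```

View pics/z2.png

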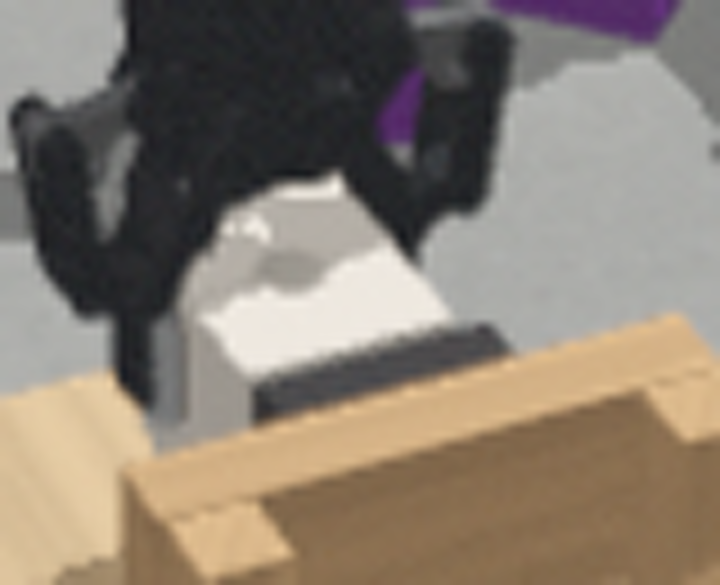

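Emit:
drive_tool --slide '[[0.4, 0, 0], [0.8, 0, 0], [1.2, 0, 0], [1.6, 0, 0], [2, 0, 0], [2.4, 0, 0], [2.8, 0, 0], [3, 0, 0], [3, 0, 0]]' --turn '[[0, 0, 0], [0, 0, 0], [0, 0, 0], [0, 0, 0], [0, 0, 0], [0, 0, 0], [0, 0, 0], [0, 0, 0], [0, 0, 0]]' --gripper '[0.5, 0.5, 0.5, 0.5, 0.5, 0.5, 0.5, 0.5, 0.5]'

```text
t: 16.55
eef_pos: [0.6002, 0.0364, 0.0733]
tool_rot: [-0.495, 0.508, -0.49, -0.507]
contact_force: [-4.0, -0.3, -0.1]
gripper_width: 0.693
```

Emit:
drive_tool --slide '[[0.4, 0, 0], [0.8, 0, 0], [1.2, 0, 0], [1.6, 0, 0], [2, 0, 0], [2, 0, 0]]' --turn '[[0, 0, 0], [0, 0, 0], [0, 0, 0], [0, 0, 0], [0, 0, 0], [0, 0, 0]]' --gripper '[0.5, 0.5, 0.5, 0.5, 0.5, 0.5]'

```text
t: 17.15
eef_pos: [0.6012, 0.0364, 0.073]
tool_rot: [-0.495, 0.508, -0.49, -0.507]
contact_force: [-8.0, 0.1, 1.0]
gripper_width: 0.698
```

Emit:
drive_tool --slide '[[0.4, 0, 0], [0.8, 0, 0], [1.2, 0, 0], [1.6, 0, 0], [2, 0, 0], [2, 0, 0]]' --turn '[[0, 0, 0], [0, 0, 0], [0, 0, 0], [0, 0, 0], [0, 0, 0], [0, 0, 0]]' --gripper '[0.5, 0.5, 0.5, 0.5, 0.5, 0.5]'

```text
t: 17.75
eef_pos: [0.6016, 0.0364, 0.0727]
tool_rot: [0.494, -0.507, 0.491, 0.508]
contact_force: [-7.8, -0.4, 1.8]
gripper_width: 0.697
```

Emit:
drive_tool --slide '[[1.6, 0, 0.3], [2, 0, 0.3], [2.4, 0, 0.3], [2.8, 0, 0.3], [3.2, 0, 0.3], [3.6, 0, 0.3], [4, 0, 0.3], [4, 0, 0.3]]' --turn '[[0, 0, 0], [0, 0, 0], [0, 0, 0], [0, 0, 0], [0, 0, 0], [0, 0, 0], [0, 0, 0], [0, 0, 0]]' --gripper '[0.5, 0.5, 0.5, 0.5, 0.5, 0.5, 0.5, 0.5]'

```text
t: 18.55
eef_pos: [0.6025, 0.0364, 0.0727]
tool_rot: [0.492, -0.505, 0.493, 0.509]
contact_force: [-13.9, -0.1, 7.6]
gripper_width: 0.694
```

```bash
python3 look.py st4; python3 zoom.py z3
```

```text
18.55 [0.6025 0.0364 0.0727] F [-13.9  -0.1   7.6] T [-0.06  2.64 -0.2 ] yaw 0.0296 tilt x [-0.0043  0.0038] w 0.694037853403119
```

View pics/z3.png

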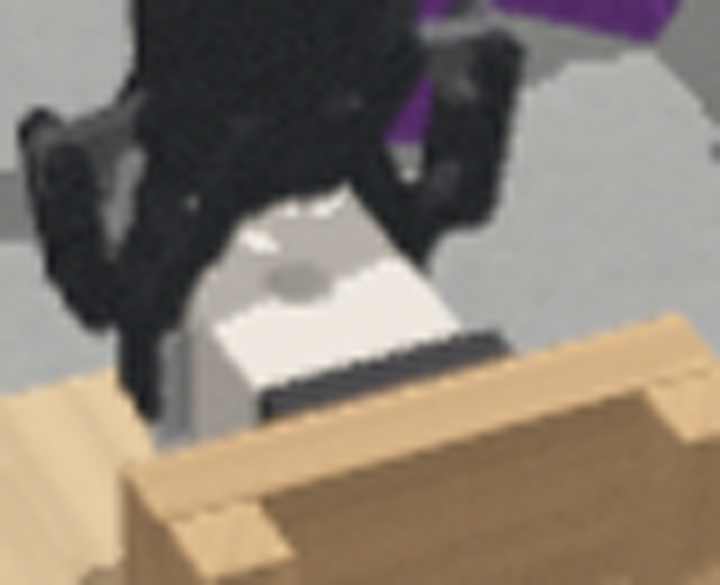

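View pics/st4.png

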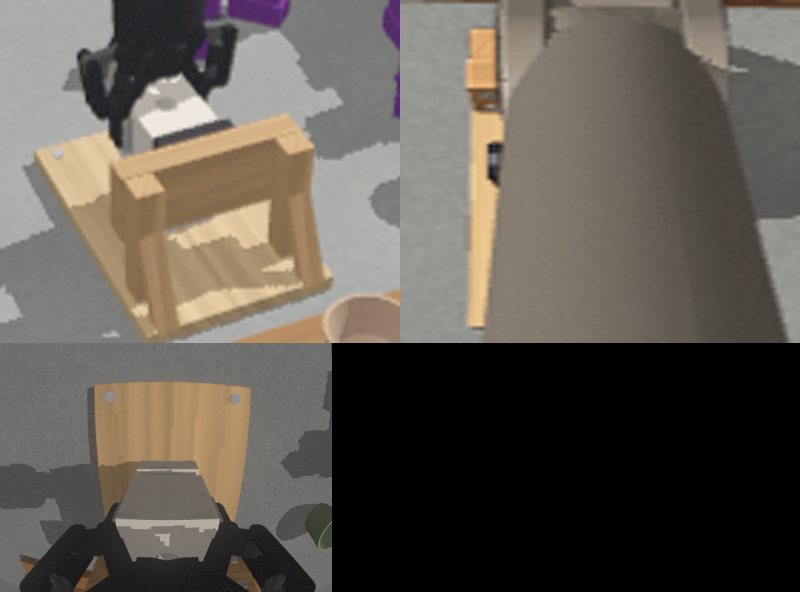

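Emit:
drive_tool --slide '[[3.1, 0, 0.8], [3.1, 0, 1.2], [3.3, 0, 1.4], [3.5, 0, 1.4], [3.7, 0, 1.4], [3.8, 0, 1.4], [3.8, 0, 1.4]]' --turn '[[0, -0.004, 0], [0, -0.008, 0], [0, -0.012, 0], [0, -0.016, 0], [0, -0.02, 0], [0, -0.02, 0], [0, -0.02, 0]]' --gripper '[0.5, 0.5, 0.5, 0.5, 0.5, 0.5, 0.5]'

```text
t: 19.45
eef_pos: [0.6026, 0.0364, 0.0726]
tool_rot: [-0.496, 0.508, -0.49, -0.506]
contact_force: [-10.2, 1.0, -0.3]
gripper_width: 0.697
```

```bash
python3 look.py st5
```

```text
19.45 [0.6026 0.0364 0.0726] F [-10.2   1.   -0.3] T [ 0.12  2.46 -0.19] yaw 0.0293 tilt x [0.0082 0.0037] w 0.6974977583893494
```

Emit:
drive_tool --slide '[[3.8, 0, 1.2], [4.2, 0, 1.2], [4.6, 0, 1.2], [5, 0, 1.2], [5.4, 0, 1.2], [5.8, 0, 1.2], [6, 0, 1.2], [6, 0, 1.2]]' --turn '[[0, -0.008, 0], [0, -0.01, 0], [0, -0.011, 0], [0, -0.012, 0], [0, -0.013, 0], [0, -0.014, 0], [0, -0.014, 0], [0, -0.014, 0]]' --gripper '[0.5, 0.5, 0.5, 0.5, 0.5, 0.5, 0.5, 0.5]'

```text
t: 20.4
eef_pos: [0.6032, 0.0364, 0.0725]
tool_rot: [-0.496, 0.509, -0.489, -0.505]
contact_force: [-15.5, -0.4, 7.1]
gripper_width: 0.697
```

```bash
python3 look.py st6
```

```text
20.4 [0.6032 0.0364 0.0725] F [-15.5  -0.4   7.1] T [-0.04  3.94 -0.21] yaw 0.029 tilt x [0.0109 0.0037] w 0.6970981736928478
```

Emit:
drive_tool --slide '[[5.4, 0, 1.4], [5.4, 0, 1.8], [5.4, 0, 2.2], [5.4, 0, 2.6], [5.4, 0, 2.6], [5.4, 0, 2.6]]' --turn '[[0, -0.011, 0], [0, -0.011, 0], [0, -0.011, 0], [0, -0.011, 0], [0, -0.011, 0], [0, -0.011, 0]]' --gripper '[0.5, 0.5, 0.5, 0.5, 0.5, 0.5]'

```text
t: 21.15
eef_pos: [0.6038, 0.0364, 0.0727]
tool_rot: [-0.497, 0.509, -0.489, -0.505]
contact_force: [-9.3, 0.2, -5.4]
gripper_width: 0.697
```

```bash
python3 look.py st7
```

```text
21.15 [0.6038 0.0364 0.0727] F [-9.3  0.2 -5.4] T [ 0.13  2.54 -0.22] yaw 0.0287 tilt x [0.0119 0.0033] w 0.6965589590741437
```

Emit:
drive_tool --slide '[[5.4, 0, 2.6], [5.8, 0, 2.6], [6.2, 0, 2.6], [6.6, 0, 2.6], [7, 0, 2.6], [7, 0, 2.6], [7, 0, 2.6]]' --turn '[[0, -0.009, 0], [0, -0.009, 0], [0, -0.009, 0], [0, -0.009, 0], [0, -0.009, 0], [0, -0.009, 0], [0, -0.009, 0]]' --gripper '[0.5, 0.5, 0.5, 0.5, 0.5, 0.5, 0.5]'

```text
t: 22.0
eef_pos: [0.6052, 0.0365, 0.0727]
tool_rot: [-0.496, 0.509, -0.49, -0.505]
contact_force: [-13.2, 0.7, -4.4]
gripper_width: 0.699
```

```bash
python3 look.py st8;python3 zoom.py z4
```

```text
22.0 [0.6052 0.0365 0.0727] F [-13.2   0.7  -4.4] T [ 0.19  2.96 -0.25] yaw 0.0282 tilt x [0.0093 0.003 ] w 0.6985368155362527
```

View pics/z4.png

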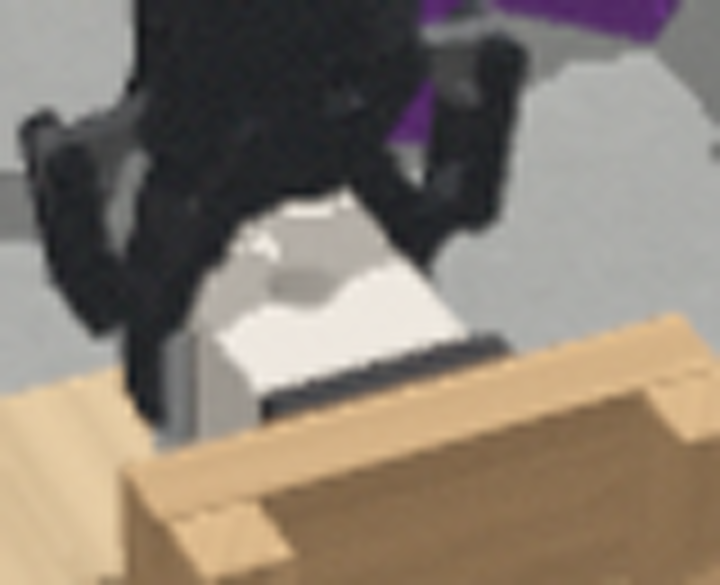

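View pics/st8.png

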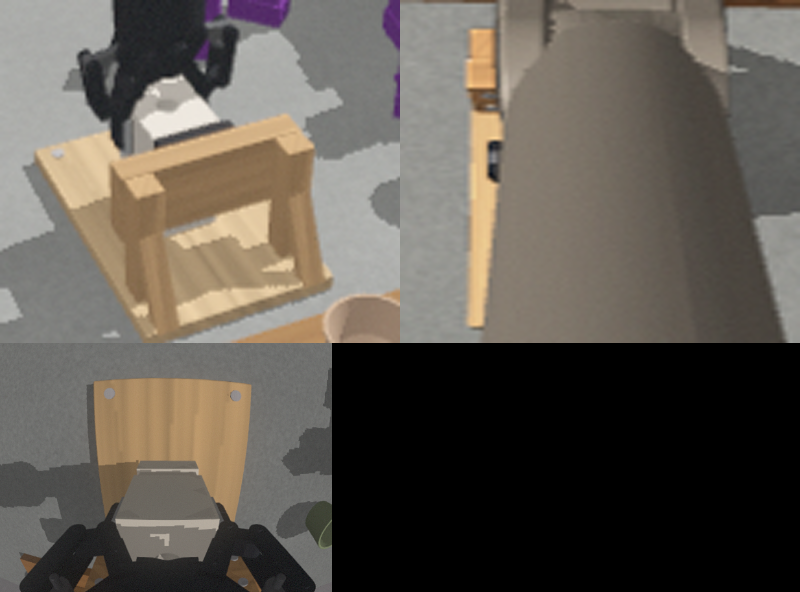

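Emit:
drive_tool --slide '[[5.6, 0, 2.6], [5.9, 0, 2.6], [6.2, 0, 2.6], [6.5, 0, 2.6], [6.8, 0, 2.6], [6.8, 0, 2.6], [6.8, 0, 2.6], [6.8, 0, 2.6], [6.8, 0, 2.6], [6.8, 0, 2.6]]' --turn '[[0, -0.011, 0], [0, -0.011, 0], [0, -0.011, 0], [0, -0.011, 0], [0, -0.011, 0], [0, -0.011, 0], [0, -0.011, 0], [0, -0.011, 0], [0, -0.011, 0], [0, -0.011, 0]]' --gripper '[0.5, 0.5, 0.5, 0.5, 0.5, 0.5, 0.5, 0.5, 0.5, 0.5]'

```text
t: 23.2
eef_pos: [0.6058, 0.0365, 0.0727]
tool_rot: [-0.496, 0.508, -0.49, -0.506]
contact_force: [-14.3, 0.4, -2.0]
gripper_width: 0.698
```

```bash
python3 look.py st9;python3 zoom.py z5; python3 - <<'E'
from h import *
from station import bot
w=bot.read_camera("wrist")
cv2.imwrite("pics/held2.png",cv2.resize(w["color"][170:350,150:370,::-1],None,fx=3.3,fy=3.3,interpolation=cv2.INTER_CUBIC))
import pickle;pickle.dump((w,bot.get_obs()),open("w9.pkl","wb"))
E
```

```text
23.2 [0.6058 0.0365 0.0727] F [-14.3   0.4  -2. ] T [ 0.21  3.14 -0.31] yaw 0.0277 tilt x [0.0078 0.0027] w 0.6984075062519166
```

View pics/held2.png

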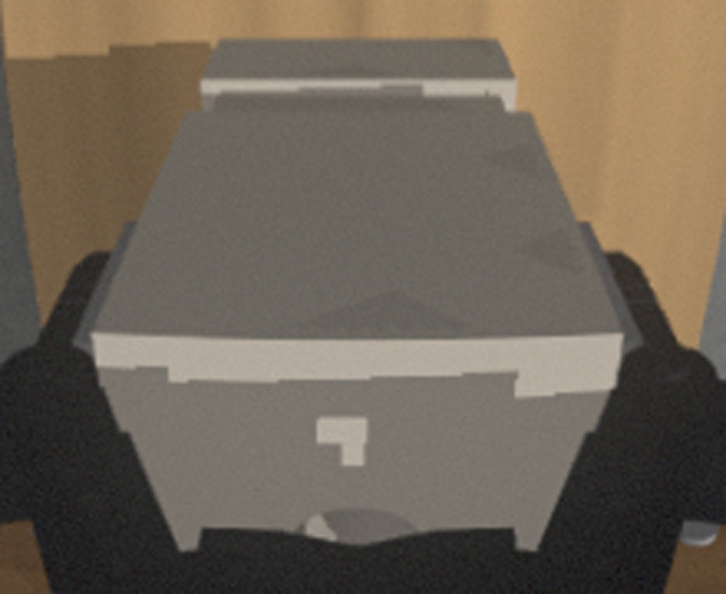

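View pics/z5.png

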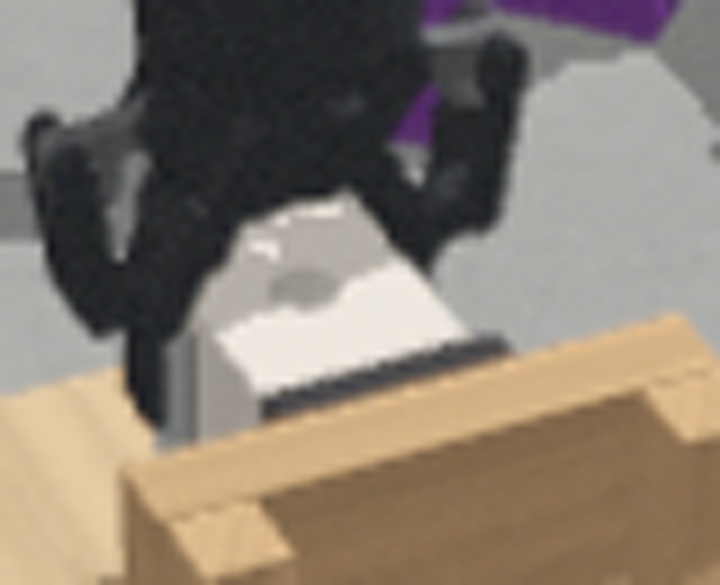

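```bash
python3 - <<'E'
from h import *
from station import bot
s=bot.read_camera("scene")
c=lambda p:((p[0]+.5)/9-.5+245,(p[1]+.5)/9-.5+170)
P=lambda p:onplane(s,c(p),.125).round(4)
print("z1 rear back corners",P((252,376)),P((453,308)))
print("z5 rear back corners",P((262,391)),P((466,333)))
print("z5 front back corner", P((350,190)), "gate L/R",P((270,288)),P((342,285)))
print(bot.get_obs()["contact_force"],bot.get_obs()["t"],bot.get_obs()["joint_vel"].round(4))
E
```

```text
z1 rear back corners [0.6521 0.0076 0.125 ] [0.6459 0.0678 0.125 ]
z5 rear back corners [0.6589 0.0074 0.125 ] [0.6571 0.0661 0.125 ]
z5 front back corner [0.5858 0.0653 0.125 ] gate L/R [0.6188 0.0271 0.125 ] [0.6251 0.0452 0.125 ]
[-15.31336255   0.72864249  -1.70842663] 23.5 [-0.0004  0.0013 -0.0001  0.0008 -0.0007 -0.0017 -0.0006]
```

```bash
python3 - <<'E'
from station import bot
print(bot.hand_in()); o=bot.get_obs(); print(o["t"],o["contact_force"],o["eef_pos"])
E
```

```text
the job is handed in; nothing more can be done
None
the job is handed in; nothing more can be done
```

The mould is closed on the jig and the arm is still holding the push. I handed in at about 23.5 s. I picked the white loose half, not the purple ones, and gripped it across its width with 60 N. I turned it to face the rear half, found the board by a light touch, then slid it in and pressed the pair into the foam.

**Last checks before handing in:**
- **Push:** 14–15 N at the wrist. The foam is in by an estimated 4–6 mm: about 6 mm from the tool's travel after contact, about 4–6 mm from the scene camera.
- **Joint:** the scene camera gives about 71.5 mm over both halves (72 mm closed), and the joint-face positions agree within about 1 mm. The faces met where a closed joint was expected, about 5 mm later than if the keys had missed their sockets.
- **Squareness:** both halves are at about 0.03 rad yaw against about 0.017 for the jig. Tool tilt is 0.008 rad, and the loose half had not shifted in the grip.
- **Bystanders:** the tool's path kept clear of the bottle half, the bowl and the torch. I did not measure their positions again at the end.

**One problem, mended:** at about 14 N the front half was first pressed down on the board with about 10 N, so friction took part of the push. I raised and re-tilted the hand until the vertical force was about the weight of the half. Foam depth and force between the halves are inferred from position and wrist force, not read directly.

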